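# Uncover the green well of the wax pot and switch the pot on

## Task

With a fingertip, push on a spoke of the wax pot's rotary cover to turn it until the middle of its opening lines up with the green marker, so that the green marker's well is fully uncovered; then press the white-dotted half of the black rocker switch fully down to turn the pot on. Only push and press: do not lift the cover off its seat, and leave the jar, model, tools and other things on the bench where they are.

Things in the scene. Friction and masses are not known exactly. Their poses are not given: they have to be found in the camera images.
- pot: beige wax pot, fixed, drum 148 mm across. Origin on the worktop, on the cover's vertical axis; x points away from the control ledge. Ledge: beige block on the -x side out to 160 mm, 100 mm wide, 55 mm high. Three brown wax wells (33 mm across, 42 mm from the axis), hidden under the cover, each with a marker lug outside (to 99 mm from the axis, 60 mm high), at 0, +120, -120 degrees from +x
- cover (a joint): angle (rad) of the blue-grey metal rotary cover about the pot's axis, growing counter-clockwise from above; 0: opening points to the ledge (pot -x). Turns either way (-6.2 to 6.2), stays where left; needs about 2 N at 62 mm. Disc 142 mm across, top 73 mm above the worktop; black hub in the middle 38 mm across, 103 mm high; three black radial spokes at 90, 180, 270 degrees from the opening
- cover_mouth (a point): middle of the cover's wedge-shaped opening (about 75 degrees wide, from hub to rim), 42 mm from the pot's axis, 73 mm above the worktop; its x axis points radially outwards through the middle of the opening
- spoke_left (a point): point on the cover's spoke 90 degrees counter-clockwise (seen from above) of the opening, 62 mm from the pot's axis, 85 mm above the worktop. The spoke is an upright black bar 8 mm thick, running from the hub to 80 mm from the axis, 73 to 97 mm above the worktop
- spoke_back (a point): point on the cover's spoke straight across the hub from the opening, 62 mm from the pot's axis, 85 mm above the worktop. The spoke is an upright black bar 8 mm thick, running from the hub to 80 mm from the axis, 73 to 97 mm above the worktop
- spoke_right (a point): point on the cover's spoke 90 degrees clockwise (seen from above) of the opening, 62 mm from the pot's axis, 85 mm above the worktop. The spoke is an upright black bar 8 mm thick, running from the hub to 80 mm from the axis, 73 to 97 mm above the worktop
- cover_lift (a joint): how far the cover has been lifted off its seat (m): 0 seated, as it should stay. Only its 0.4 kg weight holds it down
- mark_green: round green marker button, 21 mm across, 6 mm thick, lying on one of the three lugs of the pot; origin at the centre of its underside, 87 mm from the pot's axis, in line with the middle of that lug's well. The three markers are in a different order each time
- mark_red: round red marker button, 21 mm across, 6 mm thick, lying on one of the three lugs of the pot; origin at the centre of its underside, 87 mm from the pot's axis, in line with the middle of that lug's well. The three markers are in a different order each time
- mark_blue: round blue marker button, 21 mm across, 6 mm thick, lying on one of the three lugs of the pot; origin at the centre of its underside, 87 mm from the pot's axis, in line with the middle of that lug's well. The three markers are in a different order each time
- rocker (a joint): black rocker switch on the ledge's top (rad): 0 off, 0.34 on. Centre 125 mm from the pot's axis (pot -x), 24 mm wide, 45 mm long along the pot's y. A shallow V: when off the white-dotted half (towards pot +y) stands up, outer end 68 mm above the worktop; on when that half lies level, its top 61 mm above the worktop. Stays where left; about 3 N at its outer end
- rocker_press (a point): point on the top of the white-dotted half of the rocker, about 16 mm from its pivot; moves with the rocker
- jar: clear glass jar with a glass stopper, 62 mm diameter, 102 mm tall; origin at the centre of its underside. Loose; to be left alone
- model: ivory stone dental model (arch of teeth on a slab), 66 x 60 mm, 30 mm tall; origin at the centre of its underside. Loose; to be left alone
- pin_block: red plastic pin block with brass pins, 45 x 70 mm, 34 mm tall; origin at the centre of its underside. Loose; to be left alone
- probe: brass-handled probe lying flat, 145 mm long, 11 mm thick; origin near its middle, x along it. Loose; to be left alone
- carver: blue-handled wax carver lying flat, 150 mm long, 11 mm thick; origin near its middle, x along it. Loose; to be left alone
- die: small ivory stone die with a white crown, 18 x 18 mm, 33 mm tall; origin at the centre of its underside. Loose; to be left alone
- spacer: small amber bottle with a white cap, 28 mm diameter, 55 mm tall; origin at the centre of its underside. Loose; to be left alone

How it is judged:
On the way, in this order (a step that is already met when the one before it is completed fails the run):
1. the cover's opening stands still in line with the green marker, switch still off (y of mark_green in the frame of cover_mouth between -0.009 and 0.009 m and x of mark_green in the frame of cover_mouth above 0 m and velocity of joint cover between -0.06 and 0.06 rad/s and value of joint rocker below 0.15 rad), for 0.3 s.
2. the rocker switch is pressed on (value of joint rocker above 0.27 rad), for 0.1 s.
At the end, for the whole second after the job is handed in: The cover is at rest and seated (lifted less than 4 mm), the middle line of its opening passes within 9 mm of the green marker's centre (about 6 degrees), on the marker's side, and the rocker is on (above 0.27 of 0.34 rad) (y of mark_green in the frame of cover_mouth between -0.009 and 0.009 m and x of mark_green in the frame of cover_mouth above 0 m and velocity of joint cover between -0.06 and 0.06 rad/s and value of joint rocker above 0.27 rad and value of joint cover_lift below 0.004 m); the robot touches nothing.
It fails at once if the cover is lifted more than 8 mm off its seat (value of joint cover_lift above 0.008 m).
It fails at once if the jar, model, pin block, probe, carver, die or amber bottle is moved more than 15 mm (distance of any of jar, model, pin_block, probe, carver, die, spacer from where it was at the start of the episode above 0.015 m).
It also fails if it takes over 48 s, if anything falls off the work surface, if the arm or the gripper's body presses on something with over 40 N, if the wrist force passes 120 N, or if a joint passes its speed limit or range.

## Robot

A 7-joint arm with a two-finger parallel gripper is mounted at the origin on the work surface. World frame = base frame: x ahead of the robot, y to its left, z up, the work surface at z = 0. Lengths are in m, angles in rad, forces in N, time in s.
With the tool pointing down it reaches from about 0.4 to 0.875 m from the base axis. Payload 19.3 kg.
Tool frame: the origin (TCP) lies on the centre line of the jaws, within the pads' length; the fingertips stand 14 mm ahead of it and the grasp point (between the pads) lies 5 mm behind it; z points along the fingers, y is the line along which they close (so a half turn about z gives the same grasp; the last joint's range is limited). The gripper opens to 85 mm and grips with 20 to 120 N. Pads are 22 mm wide; open, the fingers measure 114 mm over their backs; the gripper's body (76 mm by 85 mm) begins 54 mm behind the grasp point. The pads swing forward as they close: fully open they stand 13 mm farther back than shut.
Start: joints at [-1.273, 0.521, -0.036, 1.599, 0.021, 1.021, -0.113], TCP at [0.225, 0.583, 0.245] pointing down, gripper open.
Joint ranges: [-2.91, 2.91], [-0.3, 2.13], [-1.5, 1.42], [0.17, 2.43], [-1.26, 4.41], [0.16, 1.93], [-2.52, 2.52]. Speed limits (rad/s): [1.89, 1.89, 2.39, 2.39, 3.01, 3.01, 3.01].

## Interface

Orientations are given as [roll, pitch, yaw] about the fixed x, y, z axes, in that order (R = Rz(yaw) Ry(pitch) Rx(roll)).
In Python, from workcell import bot, grab_frame, regions_of gives the robot as it stands. The module is installed in compiled form; this text tells all that it offers.
- The arm moves only by the tool play_rows, never from a script. Its argument "plan" is a list of rows, each a list of 3 entries, a list of its own where there are three numbers: the shift along the tool's x, y, z in units of 2.5 cm (1.0 is 2.5 cm), then the turn, a rotation vector about the tool's x, y, z in units of 0.15 rad (1.0 is 0.15 rad), then the closure, from -1 (fully open) to 1 (shut). In form: [[[tx, ty, tz], [rx, ry, rz], jaw], ...]. A call has 1 to 20 rows; each row shifts and turns the commanded pose from where the row before left it, along the tool's axes as they then stand; what a row does not reach is not made up. A row lasts 1/8 s, in which the tool goes at most 62.5 mm and 10.7 degrees, less where a joint would pass 70% of its speed; a pose out of reach is approached as far as the arm can. A call with a number of a shift or a turn outside -1 to 1 is refused whole. A call with a gripper value outside its range is refused whole. The fingers move at their own pace and stop on an object; "newtons" is the grip in N (left out, the last holds). Time passes only in rows, so rows that do not move let the fingers close. It gives the time, the measured TCP pose, the force, the opening and the grip force at its end, in the units of the state.
- bot.observe(): the state, without advancing time (a new reading comes with each control period).
- grab_frame(name): name is "scene" or "top" or "wrist"; returns a dict with "pixels" (420x560x3 uint8, red, green, blue), "depth" (420x560 float32, m along the optical axis (not along the pixel's ray), 0 where there is no reading), "camera_matrix" (3x3 intrinsics, pixels), "R" (3x3) and "t" (3): a world point X has camera coordinates R X + t. Camera axes: x right, y down, z forward; pixel columns grow to the right and rows downward; lengths in m; the calibration is good to about 2 mm. A picture is of the moment at which its call begins.
- bot.job_done(): hands the job in; it is judged then, once.
Trained networks look in the newest picture that a camera, given by its name, has taken for a name from the list of things; names that differ only in an ending like _2 or _b are one class to them, and where a whole thing is asked for, a point or a joint stands for the part that bears it (a point fixed in the world has none). Each returns a list of dicts, best first, with "p" (0 to 1); they miss things now and then, are a little off and sometimes report something else, mostly with a low value. They report only what shows in the picture. A call takes as long as a camera call.
- regions_of(thing, camera): "mask" (420x560 bool, what is visible of it) and "box" ([left, top, right, bottom] in pixels, round what is visible of it).
The state is a dict: "clock": time; "qpos": joint angles; "qd": joint speeds; "joint_efforts": joint torques, N m; "position": TCP position; "tool_rot": TCP orientation; "force": force on the tool from outside, world axes, zero at the start; "moment": the same for the moment, N m; "grip_width": finger opening in m; "finger_force": force on a finger pad.
Only numpy, scipy, OpenCV 4.12 (cv2) and the standard library are available. Lean on these libraries where they do the work, as an engineer would, in place of code of your own. Each camera call takes 0.05 s, during which the arm holds its last target. There are 200 camera calls.

## Working session

There is one attempt and no reset: what is moved stays moved. The work goes in short steps, Python scripts to look and compute and a tool call to move; the robot and the scene stay as the last step left them, time stands still between calls to the robot, and variables do not carry over. Pictures are saved under pics/ and viewed, at most 10 in all, crops included, and the job is handed in when it is done.

Besides the shell and the picture viewer there is one more tool, called as name(argument=value, ...) on one line, values as JSON. play_rows: Moves the arm, as the interface text tells. Its arguments: {"type":"object","properties":{"plan":{"type":"array"},"newtons":{"type":"number"}},"required":["plan"]}

```bash
mkdir -p pics
cat > h.py <<'E'
import numpy as np, cv2
from workcell import bot, grab_frame, regions_of
def cloud(f):
    K=f["camera_matrix"];d=f["depth"];v,u=np.indices(d.shape)
    c=np.stack([(u-K[0,2])/K[0,0]*d,(v-K[1,2])/K[1,1]*d,d],-1)
    return (c-f["t"])@f["R"]
def save(f,n): cv2.imwrite("pics/"+n,f["pixels"][:,:,::-1])
E
python3 - <<'E'
from h import *
print(bot.observe())
for c in ["top","scene"]:
    f=grab_frame(c);save(f,c+".png");P=cloud(f)
    print(c,-f["R"].T@f["t"])
    for n in ["pot","cover","mark_green","mark_red","mark_blue","rocker","jar","model","pin_block","probe","carver","die","spacer"]:
        for r in regions_of(n,c)[:1]:
            m=r["mask"]&(f["depth"]>0); q=P[m]
            print(n,round(r["p"],2),r["box"],np.median(q,0).round(3),q.min(0).round(3),q.max(0).round(3))
E
```

```text
{'clock': 0.0, 'qpos': array([-1.27326359,  0.52202043, -0.03631098,  1.59996203,  0.02122788,
        1.0210991 , -0.11280586]), 'qd': array([ 0.00044384,  0.00044893,  0.00107766,  0.00039587, -0.00011863,
        0.00154386, -0.00022876]), 'joint_efforts': array([ 1.69064160e-04, -9.27083158e+01,  1.98010504e+00, -3.69931054e+01,
        1.78424874e-02,  8.32770980e-03,  1.03830416e-05]), 'position': array([0.22462783, 0.58291787, 0.24473838]), 'tool_rot': array([-3.14049472e+00,  1.09474549e-04,  2.77384365e+00]), 'force': array([-0.17336357,  0.14327001, -0.06537814]), 'moment': array([-3.09949561e-02, -4.46370197e-05, -2.49255200e-02]), 'finger_force': 0.0, 'grip_width': 0.08553051228089564}
top [0.4771016  0.04455514 1.01072387]
pot 0.83 [256.3, 170.6, 359.5, 291.9] [ 0.541 -0.028  0.066] [ 0.414 -0.134 -0.003] [0.656 0.069 0.107]
cover 0.96 [254.5, 170.5, 335.9, 240.8] [0.582 0.003 0.074] [ 0.512 -0.078 -0.001] [0.656 0.067 0.107]
mark_green 0.66 [331.1, 203.8, 346.1, 216.5] [ 0.576 -0.092  0.066] [ 0.566 -0.102  0.063] [ 0.586 -0.082  0.071]
mark_red 0.65 [270.2, 244.5, 280.
[... 1628 characters left out ...]
1] [0.528 0.175 0.052] [0.397 0.16  0.   ] [0.549 0.339 0.104]
model 0.56 [203.9, 189.7, 230.1, 206.2] [0.407 0.045 0.019] [ 0.35   0.012 -0.001] [0.448 0.098 0.033]
pin_block 0.6 [213.3, 285.1, 246.8, 327.0] [ 0.664 -0.171  0.022] [ 0.62  -0.202 -0.001] [ 0.695 -0.11   0.036]
probe 0.8 [134.5, 284.8, 188.6, 312.0] [ 0.55  -0.223  0.008] [ 0.521 -0.262 -0.001] [ 0.571 -0.174  0.013]
carver 0.64 [336.3, 243.7, 377.2, 266.0] [0.752 0.069 0.008] [ 0.706  0.065 -0.001] [0.797 0.086 0.013]
die 0.61 [303.8, 284.3, 317.8, 305.1] [ 0.75  -0.073  0.021] [ 0.724 -0.079 -0.   ] [ 0.758 -0.044  0.035]
spacer 0.66 [318.4, 193.8, 327.1, 222.2] [0.629 0.14  0.03 ] [ 0.582  0.133 -0.001] [0.639 0.209 0.057]
```

Run:
```python
from h import *
f=grab_frame("top");i=f["pixels"][140:330,160:440,::-1]
cv2.imwrite("pics/crop.png",cv2.resize(i,None,fx=2.85,fy=2.85,interpolation=cv2.INTER_CUBIC))
P=cloud(f);c=np.mean([[.576,-.092],[.495,.035],[.645,.042]],0);print(c)
q=P[f["depth"]>0];r=q[:,:2]-c;rr=np.hypot(*r.T);a=np.degrees(np.arctan2(r[:,1],r[:,0]))%360
for lo,hi,z0,z1 in[(.03,.078,.085,.1),(.028,.065,.0,.069)]:
  s=(rr>lo)&(rr<hi)&(q[:,2]>z0)&(q[:,2]<z1)
  h,_=np.histogram(a[s],36,(0,360));print(h)
  for k in range(0,360,10): pass
np.save("q.npy",np.c_[a,rr,q])
```

```text
[ 0.572 -0.005]
[  2  96  12   0   0   0   0   0   0   1 105  11   0   0   0   0   0   0
   0   0   0   0   0   0   0   0   0   4 105   5   0   0   0   0   0   0]
[ 0  0  2  1  0  1  1  0  1  0  0  0  0  2  0 23 74 82 73 78 78 76 76 42
  1  0  0  0  0  0  0  2  0  1  0  0]
```

View pics/crop.png

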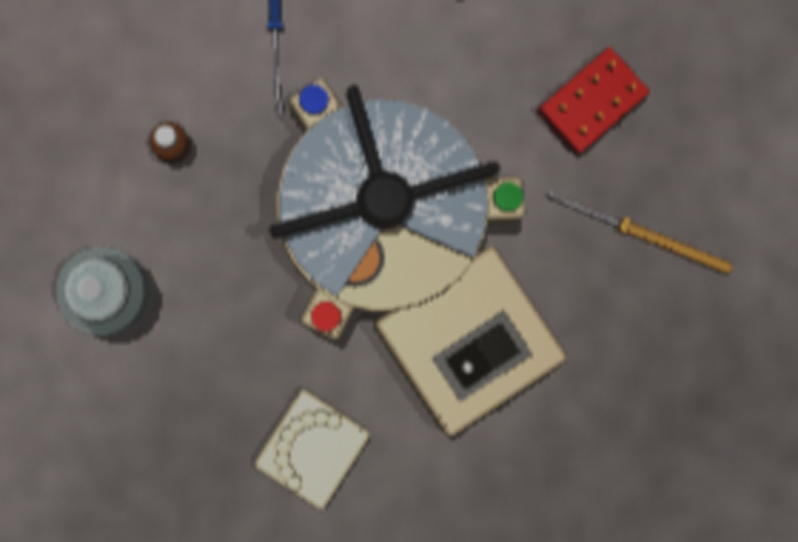

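The crop shows the green marker at (508,197), red at (326,317), blue at (313,100), and the hub at (385,200). The opening points down, with spokes at about 15°, 105° and 285°. The white dot is at (467,367), on the rocker's red-marker side. The cover needs to turn counter-clockwise by about 78°.

Run:
```python
from h import *
d=np.load("q.npy");q=d[:,2:]
from numpy import *
s=(d[:,1]<.025)&(q[:,2]>.099);print("hub",q[s].min(0),q[s].max(0),q[s].mean(0))
for lo,hi in[(5,25),(95,115),(275,295)]:
  s=(d[:,0]>lo)&(d[:,0]<hi)&(d[:,1]>.03)&(d[:,1]<.078)&(q[:,2]>.09);print(d[s,0].mean(),d[s,1].max(),q[s,2].max())
```

```text
hub [ 0.55395075 -0.02438112  0.09902606] [0.58841722 0.0175276  0.10830701] [ 0.57162157 -0.0048609   0.10271996]
16.207591946942678 0.07771199766386819 0.10060785165856456
106.01991686566438 0.07783224614306242 0.10051035092476955
285.5899609621933 0.07768597217381214 0.10045848089074694
```

play_rows(plan=[[[-0.8, -0.544, 0], [0, 0, 0], 1], [[-0.8, -0.544, 0], [0, 0, 0], 1], [[-0.8, -0.544, 0], [0, 0, 0], 1], [[-0.8, -0.544, 0], [0, 0, 0], 1], [[-0.8, -0.544, 0], [0, 0, 0], 1], [[-0.8, -0.544, 0], [0, 0, 0], 1], [[-0.8, -0.544, 0], [0, 0, 0], 1], [[-0.8, -0.544, 0], [0, 0, 0], 1], [[-0.8, -0.544, 0], [0, 0, 0], 1], [[-0.8, -0.544, 0], [0, 0, 0], 1], [[-0.8, -0.544, 0], [0, 0, 0], 1], [[-0.8, -0.544, 0], [0, 0, 0], 1], [[-0.8, -0.544, 0], [0, 0, 0], 1], [[-0.8, -0.544, 0], [0, 0, 0], 1], [[-0.8, -0.544, 0], [0, 0, 0], 1]])

```text
clock: 3.32
position: [0.4319, 0.2833, 0.2454]
tool_rot: [3.141, 0.0, 2.773]
force: [-0.8, 0.2, -0.6]
grip_width: -0.0001
finger_force: 0.0
```

play_rows(plan=[[[-0.8, -0.544, 0], [0, 0, 0], 1], [[-0.8, -0.544, 0], [0, 0, 0], 1], [[-0.8, -0.544, 0], [0, 0, 0], 1], [[-0.8, -0.544, 0], [0, 0, 0], 1], [[-0.8, -0.544, 0], [0, 0, 0], 1], [[-0.8, -0.544, 0], [0, 0, 0], 1], [[-0.8, -0.544, 0], [0, 0, 0], 1], [[-0.8, -0.544, 0], [0, 0, 0], 1], [[-0.8, -0.544, 0], [0, 0, 0], 1], [[-0.8, -0.544, 0], [0, 0, 0], 1], [[-0.8, -0.544, 0], [0, 0, 0], 1], [[-0.8, -0.544, 0], [0, 0, 0], 1], [[-0.8, -0.544, 0], [0, 0, 0], 1], [[-0.8, -0.544, 0], [0, 0, 0], 1], [[-0.8, -0.544, 0], [0, 0, 0], 1]])

```text
clock: 5.2
position: [0.6383, -0.0149, 0.2454]
tool_rot: [3.142, 0.0, 2.773]
force: [0.7, 0.1, 0.3]
grip_width: -0.0002
finger_force: 0.0
```

play_rows(plan=[[[0, 0, 0], [0, 0, 0.77], 1], [[0, 0, 0], [0, 0, 0.77], 1], [[0, 0, 0], [0, 0, 0.77], 1], [[0, 0, 0], [0, 0, 0.77], 1], [[0, 0, 0], [0, 0, 0.77], 1], [[0, 0, 0], [0, 0, 0.77], 1], [[0, 0, 0], [0, 0, 0.77], 1], [[0, 0, 0], [0, 0, 0.77], 1], [[0, 0, 0], [0, 0, 0], 1]])

```text
clock: 6.32
position: [0.6379, -0.0139, 0.2453]
tool_rot: [-3.141, 0.0, 1.85]
force: [0.1, -0.1, 0.1]
grip_width: -0.0001
finger_force: 0.0
```

play_rows(plan=[[[0, 0, 0.745], [0, 0, 0], 1], [[0, 0, 0.745], [0, 0, 0], 1], [[0, 0, 0.745], [0, 0, 0], 1], [[0, 0, 0.745], [0, 0, 0], 1], [[0, 0, 0.745], [0, 0, 0], 1], [[0, 0, 0.745], [0, 0, 0], 1], [[0, 0, 0.745], [0, 0, 0], 1], [[0, 0, 0.745], [0, 0, 0], 1], [[0, 0, 0], [0, 0, 0], 1]])

```text
clock: 7.45
position: [0.6371, -0.0133, 0.0947]
tool_rot: [-3.139, -0.0, 1.85]
force: [0.2, -0.3, 0.9]
grip_width: -0.0001
finger_force: 0.0
```

Run:
```python
from h import *
f=grab_frame("scene");i=f["pixels"][130:300,150:380,::-1]
cv2.imwrite("pics/c2.png",cv2.resize(i,None,fx=3.4,fy=3.4,interpolation=cv2.INTER_CUBIC))
```

```text
(no output)
```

View pics/c2.png

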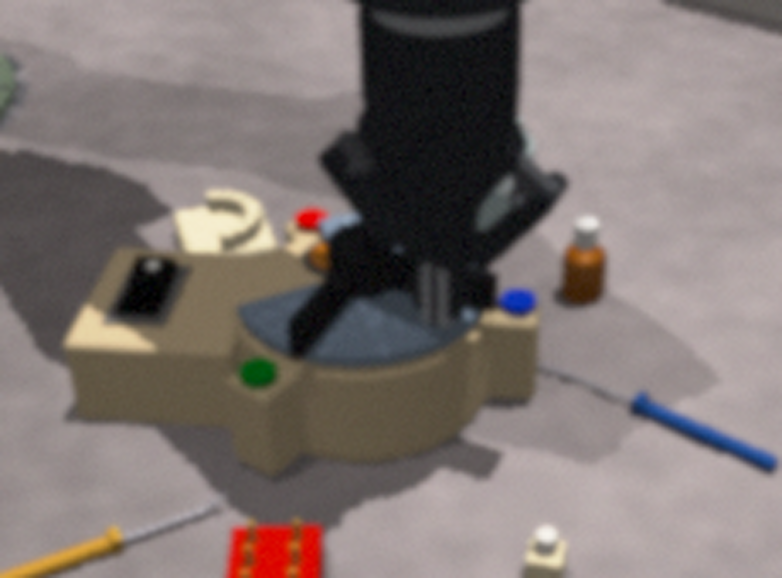

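The shut fingertips at (435,310) sit just above the disc, beside the back spoke and clear of the hub. I'll make contact and sweep about the pot axis.

play_rows(plan=[[[0.12, 0, 0], [0, 0, 0], 1], [[0.12, 0, 0], [0, 0, 0], 1], [[0.12, 0, 0], [0, 0, 0], 1], [[0.12, 0, 0], [0, 0, 0], 1], [[0.188, 0.038, 0], [0, 0, -0.5], 1], [[0.188, 0.038, 0], [0, 0, -0.5], 1], [[0.188, 0.038, 0], [0, 0, -0.5], 1], [[0.188, 0.038, 0], [0, 0, -0.5], 1]])

```text
clock: 8.5
position: [0.6311, 0.0168, 0.0965]
tool_rot: [3.141, 0.001, 2.152]
force: [0.1, -2.6, 1.6]
grip_width: -0.0001
finger_force: 1.2
```

```bash
cat > ang.py <<'E'
from h import *
c=np.array([.572,-.005])
f=grab_frame("top");P=cloud(f);q=P[f["depth"]>0]
d=q[:,:2]-c;r=np.hypot(*d.T);a=np.degrees(np.arctan2(d[:,1],d[:,0]))%360
s=(r>.03)&(r<.078)&(q[:,2]>.088)&(q[:,2]<.104)
h,_=np.histogram(a[s],72,(0,360));print(h)
for k in np.where(h>25)[0]:
  m=s&(abs((a-k*5-2.5+180)%360-180)<9);print(k*5,a[m].mean())
s=(r>.03)&(r<.065)&(q[:,2]<.069)
h,_=np.histogram(a[s],72,(0,360));print("open",h)
o=bot.observe();print(o["position"]-[*c,0],o["tool_rot"],o["force"],o["clock"])
E
python3 ang.py
```

```text
[0 0 0 0 0 0 0 0 0 0 0 0 0 0 0 0 0 0 0 0 0 0 0 0 0 0 0 0 0 0 0 0 0 0 0 0 0
 0 0 0 0 0 0 0 0 0 0 0 0 0 0 0 0 0 0 0 0 0 0 0 0 0 0 0 0 0 0 0 0 0 0 0]
open [0 0 0 0 0 0 0 0 0 0 0 0 0 0 0 0 0 0 0 0 0 0 0 0 0 0 0 0 0 0 0 0 0 0 0 0 0
 0 0 0 0 0 0 0 0 0 0 0 0 0 0 0 0 0 0 0 0 0 0 0 0 0 0 0 0 0 0 0 0 0 0 0]
[0.05889646 0.02245537 0.0964983 ] [3.14142943e+00 3.57482978e-04 2.15635073e+00] [ 0.49001149 -1.58908958  0.72766497] 8.55
```

play_rows(plan=[[[0.188, 0.038, 0], [0, 0, -0.5], 1], [[0.188, 0.038, 0], [0, 0, -0.5], 1], [[0.188, 0.038, 0], [0, 0, -0.5], 1], [[0.188, 0.038, 0], [0, 0, -0.5], 1], [[0.188, 0.038, 0], [0, 0, -0.5], 1], [[0.188, 0.038, 0], [0, 0, -0.5], 1], [[0.188, 0.038, 0], [0, 0, -0.5], 1], [[0.188, 0.038, 0], [0, 0, -0.5], 1], [[0.188, 0.038, 0], [0, 0, -0.5], 1], [[0.188, 0.038, 0], [0, 0, -0.5], 1], [[0.188, 0.038, 0], [0, 0, -0.5], 1], [[0, 0, 0], [0, 0, 0], 1]])

```text
clock: 10.05
position: [0.5958, 0.0543, 0.0964]
tool_rot: [3.141, 0.0, 2.973]
force: [0.4, 0.0, -0.1]
grip_width: 0.0002
finger_force: 0.0
```

Run:
```python
from h import *
o=bot.observe();p=o["position"][:2]-[.572,-.005];th=o["tool_rot"][2]-np.pi/2
e=np.array([np.cos(th),np.sin(th)]);t=np.array([-e[1],e[0]])
print(np.degrees(th)%360,p@e,p@t,o["force"],o["position"][2])
f=grab_frame("scene");i=f["pixels"][130:300,150:380,::-1]
cv2.imwrite("pics/c3.png",cv2.resize(i,None,fx=3.4,fy=3.4,interpolation=cv2.INTER_CUBIC))
```

```text
80.36009733277896 0.06247620256996287 -0.013540811652033817 [ 0.41059125  0.04419446 -0.07913404] 0.0964383661387798
```

View pics/c3.png

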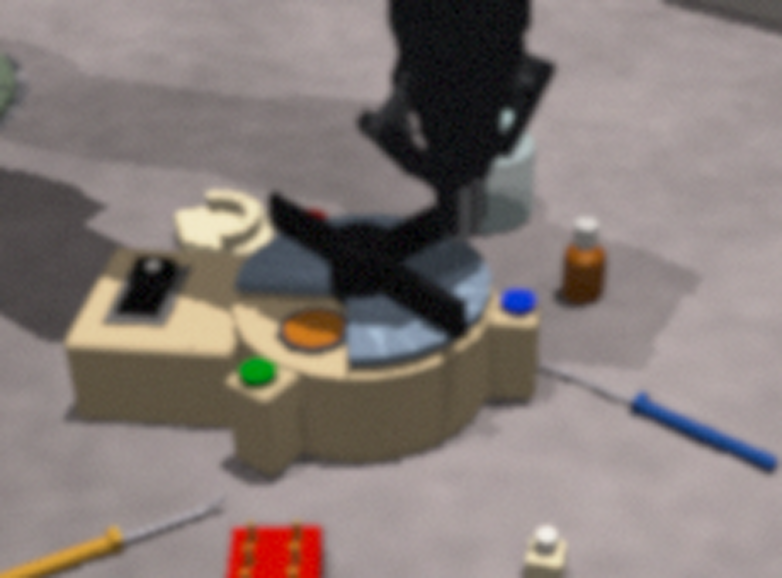

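The cover has turned and stays seated. The green well at (315,330) is mostly exposed, and the finger is still at the back spoke. Next I'll measure the spokes' exact angles from the scene camera.

```bash
sed -i 's/grab_frame("top")/grab_frame(__import__("sys").argv[1])/' ang.py; python3 ang.py scene; python3 ang.py top
```

```text
[ 0  0  0  0  0  0  0  0  0  0  1 61 13 14 29 25 10  0  0  0  0  0  0  0
  0  0  0  0  0  0  0  0  0 10 43 47  0  0  0  0  0  0  0  0  0  0  0  0
  0  0  0  0  0  0  0  0  0  0  0  0  0  0  0  0  0  0  0  0  0 27 91 21]
55 58.595587640410685
70 73.4480401364475
170 174.0110521495488
175 174.35442723947452
345 351.5275014694165
350 351.9318111497248
open [ 0  0  0  0  0  0  0  0  0  0  0  0  0  0  0  0  0  0  0  0  0  0  0  0
  0  0  0  0  0  0  0  0  0  0  0  0  0  0  0  0  0  0  0 18 23 28 22 27
 23 17 22 25 22 31 24 28 28 29 32 31 30  7  0  0  0  0  0  0  0  0  0  0]
[0.02385784 0.05938548 0.09632397] [ 3.14149884e+00 -1.35930709e-04  2.97227161e+00] [-0.70643731  0.99446131  0.20257654] 10.15
[0 0 0 0 0 0 0 0 0 0 0 0 0 0 0 0 0 0 0 0 0 0 0 0 0 0 0 0 0 0 0 0 0 0 0 0 0
 0 0 0 0 0 0 0 0 0 0 0 0 0 0 0 0 0 0 0 0 0 0 0 0 0 0 0 0 0 0 0 0 0 0 0]
open [ 0  0  0  0  0  0  0  0  0  0  0  0  0  0  0  0  0  0  0  0  0  0  0  0
  0  0  0  0  0  0  0  0  0  0  0  0  0  0  0  0  0  0  0  0  0  0  0  0
  0  0  0  0  1  5  8  9 12 12 13 11  7  0  0  0  0  0  0  0  0  0  0  0]
[0.02385308 0.05942442 0.09627965] [ 3.14156961e+00 -1.67557731e-04  2.97270410e+00] [ 0.72067379  0.47948865 -0.51819109] 10.2
```

play_rows(plan=[[[0.112, 0.024, 0], [0, 0, -0.3], 1], [[0.112, 0.024, 0], [0, 0, -0.3], 1], [[0.112, 0.024, 0], [0, 0, -0.3], 1], [[0.056, 0.012, 0], [0, 0, -0.15], 1], [[0.056, 0.012, 0], [0, 0, -0.15], 1], [[0, 0, 0], [0, 0, 0], 1], [[0, 0, 0], [0, 0, 0], 1]])

```text
clock: 11.08
position: [0.5848, 0.0579, 0.0963]
tool_rot: [3.142, -0.0, -3.129]
force: [0.8, -0.5, 0.2]
grip_width: -0.0
finger_force: 0.4
```

```bash
python3 ang.py scene;python3 ang.py scene|sed -n 3,12p
```

```text
[84 19  1  0  0  0  0  0  0  0  0  0  1 56 15 12 22 27  9  0  0  0  0  0
  0  0  0  0  0  0  0  0  0  0  0  5 42 65  3  0  0  0  0  0  0  0  0  0
  0  0  0  0  0  0  0  0  0  0  0  0  0  0  0  0  0  0  0  0  0  0  0 44]
0 108.49230750059861
65 69.20834812421978
85 85.84416309523172
180 185.05593464884117
185 185.26336339935006
355 115.01851853278946
open [ 0  0  0  0  0  0  0  0  0  0  0  0  0  0  0  0  0  0  0  0  0  0  0  0
  0  0  0  0  0  0  0  0  0  0  0  0  0  0  0  0  0  0  0  0  0 14 30 24
 29 12 23 25 22 25 31 30 30 30 29 32 29 32 27 13  0  0  0  0  0  0  0  0]
[0.01284858 0.06293085 0.09628414] [ 3.14155046e+00 -2.14611065e-04 -3.12862980e+00] [ 0.76975905 -1.49153785  0.14683355] 11.125
  0  0  0  0  0  0  0  0  0  0  0  0  0  0  0  0  0  0  0  0  0  0  0 36]
0 89.04422794535627
65 68.85710822050693
80 82.85756231776001
180 185.04763004717196
185 185.2504529130448
355 94.9701169046575
open [ 0  0  0  0  0  0  0  0  0  0  0  0  0  0  0  0  0  0  0  0  0  0  0  0
  0  0  0  0  0  0  0  0  0  0  0  0  0  0  0  0  0  0  0  0  0 13 29 29
 23 21 22 19 27 30 28 30 31 30 32 27 33 28 26 12  0  0  0  0  0  0  0  0]
```

play_rows(plan=[[[-0.25, 0, 0], [0, 0, 0], 1], [[-0.25, 0, 0], [0, 0, 0], 1], [[0, 0, -0.7], [0, 0, 0], 1], [[0, 0, -0.7], [0, 0, 0], 1], [[0, 0, -0.8], [0, 0, 0.75], 1], [[0, 0, -0.8], [0, 0, 0.75], 1], [[0, 0, 0], [0, 0, 0.75], 1], [[0, 0, 0], [0, 0, 0.75], 1], [[0, 0, 0], [0, 0, 0.75], 1], [[0, 0, 0], [0, 0, 0.75], 1], [[0, 0, 0], [0, 0, 0.75], 1], [[0, 0, 0], [0, 0, 0.75], 1], [[0, 0, 0], [0, 0, 0.75], 1], [[0, 0, 0], [0, 0, 0], 1]])

```text
clock: 12.92
position: [0.5975, 0.0583, 0.1725]
tool_rot: [3.14, 0.0, 2.143]
force: [-0.4, 1.1, -0.5]
grip_width: -0.0002
finger_force: 0.0
```

```bash
python3 - <<'E'
from h import *
f=grab_frame("scene");i=f["pixels"][130:300,150:380,::-1]
cv2.imwrite("pics/c4.png",cv2.resize(i,None,fx=3.4,fy=3.4,interpolation=cv2.INTER_CUBIC))
P=cloud(f)
c=np.array([.572,-.005]);u=np.array([.8415,.540]);v=np.array([-.540,.8415])
q=P[f["depth"]>0];a=(q[:,:2]-c)@u;b=(q[:,:2]-c)@v
for k in np.arange(-.034,.034,.004):
  s=(abs(a+.125)<.009)&(abs(b-k)<.002)&(q[:,2]<.08);print(round(k,3),np.median(q[s,2]).round(4),end='; ')
for k in np.arange(-.155,-.09,.004):
  s=(abs(a-k)<.002)&(abs(b-.016)<.005)&(q[:,2]<.08);print(round(k,3),np.median(q[s,2]).round(4),end=', ')
E
python3 ang.py scene
```

```text
-0.034 0.0555; -0.03 0.0564; -0.026 0.0572; -0.022 0.0605; -0.018 0.0615; -0.014 0.0614; -0.01 0.0616; -0.006 0.0624; -0.002 0.0623; 0.002 0.0628; 0.006 0.0641; 0.01 0.0664; 0.014 0.0674; 0.018 0.0682; 0.022 0.0666; 0.026 nan; 0.03 nan; -0.155 0.0548, -0.151 0.0555, -0.147 0.0553, -0.143 0.0557, -0.139 0.0569, -0.135 0.0649, -0.131 0.0668, -0.127 0.0682, -0.123 0.0671, -0.119 0.0675, -0.115 0.0672, -0.111 0.0636, -0.107 0.0575, -0.103 0.0561, -0.099 0.0552, -0.095 0.056, -0.091 0.056, [91 17  1  0  0  0  0  0  0  0  0  0  0  0  0  1 25 63 18  0  0  0  0  0
  0  0  0  0  0  0  0  0  0  0  0  6 37 74  2  0  0  0  0  0  0  0  0  0
  0  0  0  0  0  0  0  0  0  0  0  0  0  0  0  0  0  0  0  0  0  0  0 45]
0 106.67161368455541
85 87.03562674644522
180 185.14862777686324
185 185.34816512837017
355 112.80318012563139
open [ 0  0  0  0  0  0  0  0  0  0  0  0  0  0  0  0  0  0  0  0  0  0  0  0
  0  0  0  0  0  0  0  0  0  0  0  0  0  0  0  0  0  0  0  0  0 15 29 26
 22 21 20 23 26 29 25 33 28 31 33 28 32 29 25 13  0  0  0  0  0  0  0  0]
[0.02548031 0.06318879 0.17206129] [3.14084861e+00 3.07760788e-05 2.14520206e+00] [-0.2600395   0.18419168  0.02893629] 13.025
  return _methods._mean(a, axis=axis, dtype=dtype,
  ret = ret.dtype.type(ret / rcount)
```

View pics/c4.png

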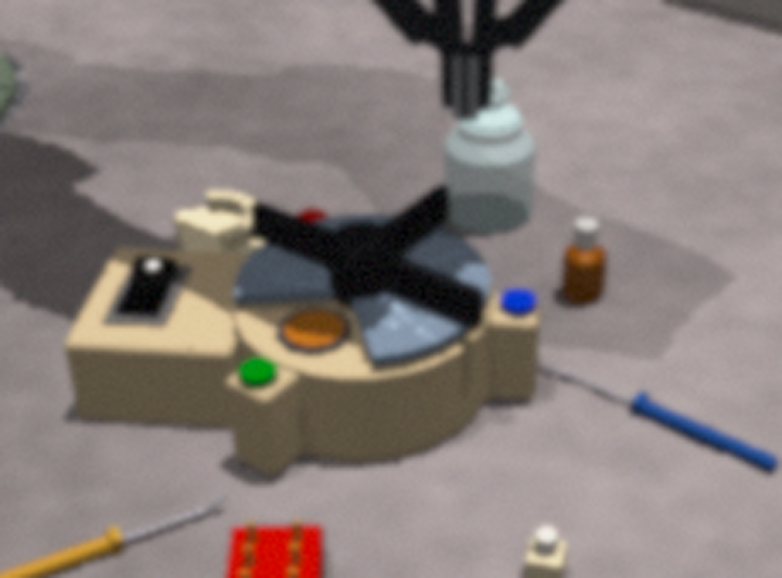

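The cover stands with the green well at (315,330) fully exposed, and nothing touches it. The rocker is still off, with its dot at (152,265). I'll go above the dotted half.

play_rows(plan=[[[-0.08, -0.723, 0], [0, 0, 0], 1], [[-0.08, -0.723, 0], [0, 0, 0], 1], [[-0.08, -0.723, 0], [0, 0, 0], 1], [[-0.08, -0.723, 0], [0, 0, 0], 1], [[-0.08, -0.723, 0], [0, 0, 0], 1], [[-0.08, -0.723, 0], [0, 0, 0], 1], [[-0.08, -0.723, 0], [0, 0, 0], 1], [[-0.08, -0.723, 0], [0, 0, 0], 1], [[-0.08, -0.723, 0], [0, 0, 0], 1], [[-0.08, -0.723, 0], [0, 0, 0], 1], [[0, 0, 0], [0, 0, 0], 1]])

```text
clock: 14.4
position: [0.4553, -0.0576, 0.1714]
tool_rot: [-3.141, -0.0, 2.141]
force: [1.1, -0.4, 0.5]
grip_width: -0.0001
finger_force: 0.0
```

```bash
cat > fit.py <<'E'
from h import *
c=np.array([.572,-.005])
for n in ["scene","top"]:
  f=grab_frame(n);P=cloud(f);q=P[f["depth"]>0]
  d=q[:,:2]-c;r=np.hypot(*d.T);a=np.degrees(np.arctan2(d[:,1],d[:,0]))
  for z in(.088,.094):
   for t in(2.6,92.6,182.6):
    x=(a-t+180)%360-180
    s=(r>.03)&(r<.078)&(q[:,2]>z)&(q[:,2]<.102)&(abs(x)<12);print(n,z,t,s.sum(),np.median(x[s]),x[s].mean())
  m=regions_of("mark_green",n)
  if m: 
    g=np.median(P[m[0]["mask"]],0);print(g,np.degrees(np.arctan2(*(g[:2]-c)[::-1])))
print(bot.observe()["position"])
E
python3 fit.py
```

```text
scene 0.088 2.6 147 -1.4707621024214745 -1.0357830471962384
scene 0.088 92.6 102 -5.741666020311499 -5.6814386672276465
scene 0.088 182.6 115 3.244317334627567 2.901810555062079
scene 0.094 2.6 92 -0.5919476290917345 -0.17735901523727812
scene 0.094 92.6 66 -4.836923624348316 -4.836817254414515
scene 0.094 182.6 71 2.3545134119657973 1.884818902432321
[ 0.58132862 -0.09241078  0.06640801] -83.90835634068263
top 0.088 2.6 108 1.0337176928073575 0.9194693057037758
top 0.088 92.6 119 1.1378102562167385 1.0786656591064427
top 0.088 182.6 114 0.26267234764713976 0.2831489185645106
top 0.094 2.6 96 0.8156588979901898 0.6668779655548954
top 0.094 92.6 105 0.6757583577951607 0.5839935560665245
top 0.094 182.6 105 0.4832743152311423 0.4943897454635985
[ 0.57615574 -0.09148961  0.06628859] -87.2491075143466
[ 0.45661796 -0.05620828  0.17129992]
```

The cover is aligned to within about 1°. Now I'll press the rocker.

play_rows(plan=[[[0, 0, 0.7], [0, 0, 0], 1], [[0, 0, 0.7], [0, 0, 0], 1], [[0, 0, 0.7], [0, 0, 0], 1], [[0, 0, 0.6], [0, 0, 0], 1], [[0, 0, 0.25], [0, 0, 0], 1], [[0, 0, 0.25], [0, 0, 0], 1], [[0, 0, 0.25], [0, 0, 0], 1], [[0, 0, 0.2], [0, 0, 0], 1], [[0, 0, 0.1], [0, 0, 0], 1], [[0, 0, 0.1], [0, 0, 0], 1], [[0, 0, 0], [0, 0, 0], 1]])

```text
clock: 15.98
position: [0.4562, -0.0565, 0.0751]
tool_rot: [3.141, -0.0, 2.142]
force: [-0.6, 1.7, 2.2]
grip_width: -0.0003
finger_force: 0.9
```

play_rows(plan=[[[0, 0, 0.06], [0, 0, 0], 1], [[0, 0, 0.06], [0, 0, 0], 1], [[0, 0, 0], [0, 0, 0], 1], [[0, 0, 0], [0, 0, 0], 1]])

```text
clock: 16.48
position: [0.4564, -0.0565, 0.0739]
tool_rot: [3.14, 0.0, 2.142]
force: [-15.5, 5.5, 65.7]
grip_width: -0.0002
finger_force: 33.2
```

Bottomed out (66 N at the wrist). I'll retract straight up.

play_rows(plan=[[[0, 0, -0.2], [0, 0, 0], 1], [[0, 0, -0.7], [0, 0, 0], 1], [[0, 0, -0.8], [0, 0, 0], 1], [[0, 0, -0.8], [0, 0, 0], 1], [[0, 0, -0.8], [0, 0, 0], 1], [[0, 0, -0.8], [0, 0, 0], 1], [[0, 0, 0], [0, 0, 0], 1]])

```text
clock: 17.35
position: [0.4569, -0.0568, 0.1756]
tool_rot: [3.139, 0.001, 2.142]
force: [0.9, -0.2, -0.1]
grip_width: 0.0002
finger_force: 0.0
```

```bash
python3 fit.py | grep top
python3 - <<'E'
from h import *
f=grab_frame("scene");i=f["pixels"][130:300,150:380,::-1]
cv2.imwrite("pics/c5.png",cv2.resize(i,None,fx=3.4,fy=3.4,interpolation=cv2.INTER_CUBIC))
P=cloud(f)
c=np.array([.572,-.005]);u=np.array([.8415,.540]);v=np.array([-.540,.8415])
q=P[f["depth"]>0];a=(q[:,:2]-c)@u;b=(q[:,:2]-c)@v
for k in np.arange(-.026,.026,.004):
  s=(abs(a+.125)<.009)&(abs(b-k)<.002)&(q[:,2]<.08);print(round(k,3),np.median(q[s,2]).round(4),end='; ')
print(bot.observe()["force"])
E
```

```text
top 0.088 2.6 110 0.9876490272995255 0.8484182026632427
top 0.088 92.6 118 1.106527720923225 1.0705850998225446
top 0.088 182.6 115 0.26545802750621306 0.27734174250822485
top 0.094 2.6 100 0.7979518816576245 0.7734767070019604
top 0.094 92.6 98 0.9656473984404101 0.8548093070556987
top 0.094 182.6 104 0.40068069874149614 0.4618325064111056
-0.026 0.0568; -0.022 0.0647; -0.018 0.0679; -0.014 0.0663; -0.01 0.0652; -0.006 0.0633; -0.002 0.0629; 0.002 0.0615; 0.006 0.0617; 0.01 0.0617; 0.014 0.0622; 0.018 0.0618; 0.022 0.061; [-0.15876037 -0.04512035 -0.14824658]
```

View pics/c5.png

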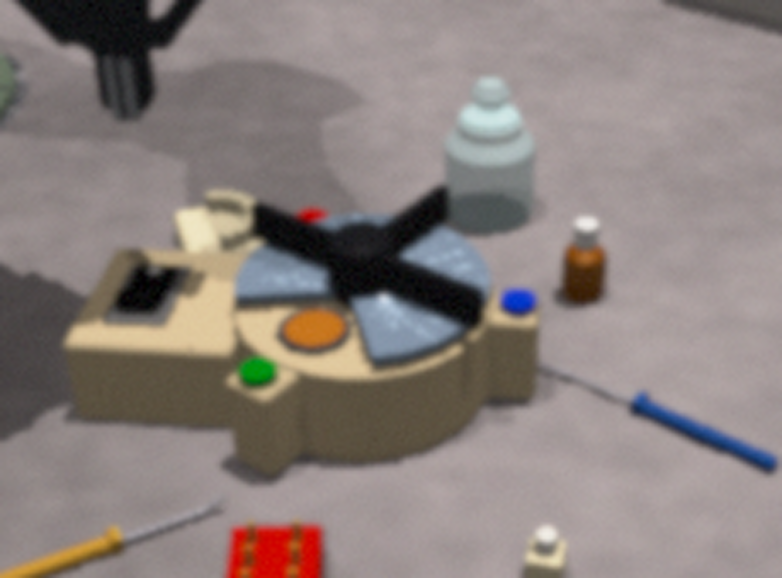

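The dotted half of the rocker (145,285) now lies level, the green well (315,330) is open, the cover is seated, and the gripper is clear at (125,90).

```bash
python3 -c "
from workcell import bot
print(bot.job_done())"
```

```text
the job is handed in; nothing more can be done
None
```

The job is handed in: by the camera measurements the cover's opening is within about 1° of the green marker and its well is uncovered, the rocker is pressed fully on, and the arm is clear; the hand-in returned no verdict.

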